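# Unhook a dish plaque and stand it in its base

### The job

Take the wooden dish plaque off the barbed brass hook of the display stand: raise it, tilt it and back it off over the barb gently, feeling your way without forcing it. Then stand it upright, fully down in the slot of the blue ceramic card base, either face forward, and let go; leave the cloche, ramekin, pepper mill and jar where they are.

Things in the scene. Friction and masses are not known exactly. Their poses are not given: they have to be found in the camera images.
- plaque: the plaque's frame, origin at the centre of its lower edge: its x axis is the normal of the board (at the start it points the way the hook points), y runs along its 90 mm width, z up the board; about 180 g, not exactly known
- plaque_centre (a point): centre of the loose dark wooden dish plaque: a board 8 mm thick (its x), 138 mm tall (z), 90 mm wide (y) in its lower 50 mm (white panel) and 44 mm above. One eye, 18 mm wide and 20 mm high, goes through it mid-width, from 11 mm below this point to 9 mm above, top and bottom edges rounded; it hangs by the top one. Pinch it from above on the 60 mm above the eye, a finger on each face
- stand: display stand, fixed to the table: dark steel foot 130 x 100 x 12 mm and an upright post 17 mm across, 171 mm high. Origin at table height under the post's axis; its x axis is the way the hook points, z up. It carries the brass hook. More than 12 N between plaque and stand or hook counts as forcing
- hook_seat (a point): point on the hook's centreline where the plaque hangs, 34 mm ahead of the post axis and 165 mm above the table; axes as the stand's. The hook is a rigid round brass bar 6 mm thick in the stand's x-z plane. Use has bent it: about this point it is turned in that plane by an unknown angle, from 11 degrees down to 8 degrees up, which no listed pose shows, so feel for the bar
- hook_bend_asmade (a point): where the hook's centreline would turn up if it were not bent: 38 mm level ahead (stand's x) of hook_seat. From here the bar rises outward at 45 degrees for 28 mm. The true bend may lie up to 7 mm lower or 5 mm higher
- hook_tip_asmade (a point): where the hook's tip would be if not bent; the true tip may be 11 mm lower or 8 mm higher. From the tip a 5 mm thick barb points back on the upper, post-facing side, ending 11.2 mm square off the 45-degree bar and 4 mm short of the tip: the end is 17 mm across. The 20 mm eye passes with the board tilted some 40 to 50 degrees, top towards the post, eye's lower edge close under the bar
- holder: blue ceramic card base, fixed to the table: a block 44 mm (its x) by 118 mm (its y) by 32 mm high with a straight slot open at the top, 12 mm wide (x), 98 mm long (y), 26 mm deep. Origin at the centre of its underside
- slot_floor (a point): centre of the floor of the slot in the card base, 6 mm above the table and 26 mm below the base's top; x across the slot, y along it, z up. The plaque's lower edge belongs here
- cloche: bystander: white platter 250 mm across under a glass dome with a steel knob, 146 mm tall; origin at the centre of its underside
- ramekin: bystander: small white bowl 68 mm across, 42 mm high; origin under its centre
- mill: bystander: dark wooden pepper mill 50 mm across, 130 mm tall; origin under its centre
- jar: bystander: amber jar with steel cap, 64 mm across, 85 mm tall; origin under its centre
There are look-alikes about, which are no part of the job. Leave any purple or red look-alike of the stand alone.

How it is judged:
On the way:
1. the plaque is off the hook, carried clear of the stand (distance between plaque_centre and hook_seat above 0.09 m and contact force between plaque and stand below 0.1 N and height (world z) of plaque_centre above 0.085 m), for 0.2 s.
At the end, for the whole second after the job is handed in: the plaque stands upright (within 0.25 rad, white panel down as it hung) and at rest in the slot of the card base, its lower edge within 4 mm of the slot floor and within 5 mm across and 12 mm along of the slot's centre; cloche, ramekin, mill and jar within 20 mm of where they began (x of plaque in the frame of slot_floor between -0.005 and 0.005 m and y of plaque in the frame of slot_floor between -0.012 and 0.012 m and z of plaque in the frame of slot_floor below 0.004 m and z of plaque_centre in the frame of slot_floor above 0.06 m and angle between plaque's own z axis and vertical below 0.25 rad and linear speed of plaque below 0.02 m/s and distance of each of cloche, ramekin, mill, jar from where it was at the start of the episode below 0.02 m); the robot touches nothing.
It fails at once if the plaque is forced: more than 12 N between plaque and stand (contact force between plaque and stand above 12 N).
It fails at once if a bystander is disturbed by more than 20 mm (distance of any of cloche, ramekin, mill, jar from where it was at the start of the episode above 0.02 m).
It also fails if it takes over 72 s, if anything falls off the work surface, if the arm or the gripper's body presses on something with over 40 N, if the wrist force passes 120 N, or if a joint passes its speed limit or range.

### The arm

A 6-joint arm with a two-finger parallel gripper is mounted at the origin on the work surface. World frame = base frame: x ahead of the robot, y to its left, z up, the work surface at z = 0. Lengths are in m, angles in rad, forces in N, time in s.
With the tool pointing down it reaches from about 0.3 to 1 m from the base axis. Payload 5.1 kg.
Tool frame: the origin (TCP) lies at the very end of the fingers, on their centre line; the grasp point (between the pads) lies 19 mm behind it; z points along the fingers, y is the direction in which the jaws open and shut (so a half turn about z gives the same grasp; the last joint's range is limited). The gripper opens to 95 mm and grips with 3 to 60 N. Pads are 20 mm wide; open, the fingers measure 119 mm over their backs; the gripper's body (75 mm by 180 mm) begins 59 mm behind the grasp point.
Start: joints at [1.099, 0.124, 1.65, -0, 1.367, -0.083], TCP at [0.246, 0.601, 0.215] pointing down, gripper open.
Joint ranges: [-2.61, 2.61], [-1.02, 2.33], [0.03, 2.71], [-1.35, 4.49], [0.32, 2.68], [-2.91, 2.91]. Speed limits (rad/s): [2.57, 2.57, 3.14, 3.14, 3.14, 3.14].

### API

Orientations are given as [roll, pitch, yaw] about the fixed x, y, z axes, in that order (R = Rz(yaw) Ry(pitch) Rx(roll)).
In Python, from rig import * gives the robot as it stands.
- The arm moves only by the tool step_arm, never from a script. Its argument "moves" is a list of rows, each an object with "travel": the shift along the tool's x, y, z in mm, a list of three; "dr": the turn, a rotation vector about the tool's x, y, z in rad, a list of three; "grip": the opening, from 0 (shut) to 1 (fully open). A call has 1 to 20 rows; each row is the pose to reach, as a shift and turn from the pose measured when the call began, along the tool's axes at that moment; what a row does not reach only later rows make up. A row lasts 1/8 s, in which the tool goes at most 62.5 mm and 10.7 degrees, less where a joint would pass 70% of its speed; a pose out of reach is approached as far as the arm can. A call with a gripper value outside its range is refused whole. The fingers move at their own pace and stop on an object; "grip_force" is the grip in N (left out, the last holds). Time passes only in rows, so rows that repeat a pose let the fingers close. It gives the time, the measured TCP pose, the force and the opening at its end, in the units of the state.
- state(): the state, without advancing time (a new reading comes with each control period).
- camera(name): name is "side" or "top"; returns the picture (480x640x3 uint8, red, green, blue); there is no depth.
- calibration(name): a dict with "mtx" (3x3 intrinsics, pixels), "dist_coeffs" ([k1, k2, p1, p2, k3] as OpenCV has them; the pictures are not rectified), "pose" (4x4, takes a point from camera to world coordinates). Camera axes: x right, y down, z forward; pixel columns grow to the right and rows downward; lengths in m; the calibration is good to about 2 mm. A picture is of the moment at which its call begins. calibration takes no time and is no camera call.
- hand_in(): hands the job in, once; it reports no verdict.
The state is a dict: "t": time; "joint_pos": joint angles; "qvel": joint speeds; "effort": joint torques, N m; "tool_pos": TCP position; "ee_rot": TCP orientation; "force": force on the tool from outside, world axes, zero at the start; "torque": the same for the moment, N m; "gripper_width": opening from 0.0 (shut) to 1.0 (fully open).
Only numpy, scipy, OpenCV 4.12 (cv2) and the standard library are available. Lean on these libraries where they do the work, as an engineer would, in place of code of your own. Each camera call takes 0.05 s, during which the arm holds its last target.

## Working session

There is one attempt and no reset: what is moved stays moved. The work goes in short steps, Python scripts to look and compute and a tool call to move; the robot and the scene stay as the last step left them, time stands still between calls to the robot, and variables do not carry over. Pictures are saved under pics/ and viewed, and the job is handed in when it is done.

Besides the shell and the picture viewer there is one more tool, called after ">>>" as name([rows], argument=value, ...), one row to a line, values as JSON. step_arm: Moves the arm, as the interface text tells. Its arguments: {"type":"object","properties":{"moves":{"type":"array","items":{"type":"object","properties":{"travel":{"type":"array","items":{"type":"number"}},"dr":{"type":"array","items":{"type":"number"}},"grip":{"type":"number"}}}},"grip_force":{"type":"number"}},"required":["moves"]}

```bash
mkdir -p pics; ls; python3 - <<'E'
from rig import *
import cv2
print(state())
for n in("side","top"):
    im=camera(n); cv2.imwrite(f"pics/{n}0.png",im[:,:,::-1]); c=calibration(n); print(n,c)
E
```

```text
pics
{'t': 0.0, 'joint_pos': array([ 1.09941287e+00,  1.24530996e-01,  1.65165582e+00,  1.21136637e-05,
        1.36750827e+00, -8.26069116e-02]), 'qvel': array([ 1.20811529e-03,  9.50537544e-04,  3.51752555e-04, -4.56633017e-05,
       -2.57517482e-03, -1.66833202e-03]), 'effort': array([-1.26605035e-03, -4.17606640e+01, -3.59927237e+01,  7.72633147e-02,
        4.94624313e-02, -1.43798575e-04]), 'tool_pos': array([0.24612311, 0.60090952, 0.21338105]), 'ee_rot': array([-3.13949836e+00, -1.85296824e-04,  2.75281346e+00]), 'force': array([0.14249852, 0.32586603, 0.64604683]), 'torque': array([ 0.0060336 ,  0.01219697, -0.01844207]), 'gripper_width': 0.9984344326919928}
side {'mtx': array([[459.36466434,   0.        , 319.64780831],
       [  0.        , 459.36466434, 239.0026635 ],
       [  0.        ,   0.        ,   1.        ]]), 'dist_coeffs': array([-0.03187601,  0.        ,  0.        ,  0.        ,  0.        ]), 'pose': array([[ 9.92804305e-01, -7.32585632e-02,  9.47248401e-02,
         3.84921216e-01],
       [-1.19747214e-01, -6.10443508e-01,  7.82955509e-01,
        -7.55568269e-01],
       [ 4.65968021e-04, -7.88664635e-01, -6.14823451e-01,
         7.39679042e-01],
       [ 0.00000000e+00,  0.00000000e+00,  0.00000000e+00,
         1.00000000e+00]])}
top {'mtx': array([[453.54435603,   0.        , 313.41441746],
       [  0.        , 453.54435603, 240.2834728 ],
       [  0.        ,   0.        ,   1.        ]]), 'dist_coeffs': array([-0.00991818,  0.        ,  0.        ,  0.        ,  0.        ]), 'pose': array([[-0.0222688 , -0.98900948,  0.1461655 ,  0.32832571],
       [-0.99972242,  0.02315384,  0.00435634, -0.02779409],
       [-0.00769275, -0.14602791, -0.98925056,  1.11682975],
       [ 0.        ,  0.        ,  0.        ,  1.        ]])}
```

View pics/side0.png

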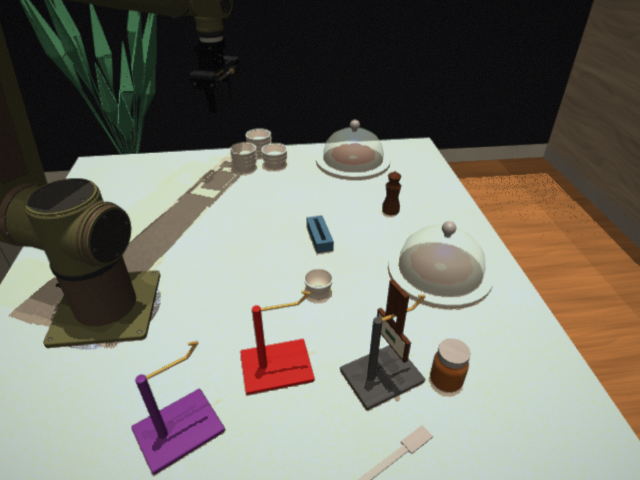

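View pics/top0.png

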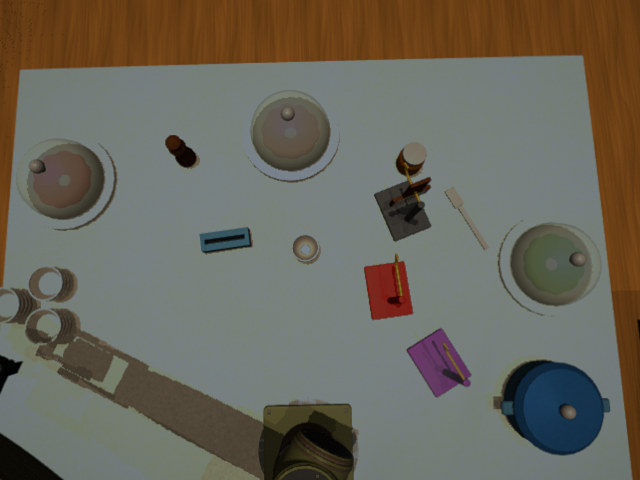

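The candidates for the stand are purple (side 178,430; top 438,362), red (277,365; 388,290) and dark steel carrying the plaque (382,370; 403,208). I choose the dark steel one. The blue card base is at side (320,233), top (225,239); the blue pot at top (560,405) is not it. Next are close crops.

```bash
cat > h.py <<'E'
import numpy as np, cv2
from rig import *
def ray(n,px):
    c=calibration(n); p=cv2.undistortPoints(np.array([[px]],float),c["mtx"],c["dist_coeffs"])[0,0]
    d=c["pose"][:3,:3]@np.array([p[0],p[1],1]); return c["pose"][:3,3],d/np.linalg.norm(d)
def onz(n,px,z):
    o,d=ray(n,px); return o+d*(z-o[2])/d[2]
def proj(n,P):
    c=calibration(n); T=np.linalg.inv(c["pose"]); r,_=cv2.Rodrigues(T[:3,:3])
    return cv2.projectPoints(np.array(P,float).reshape(-1,1,3),r,T[:3,3],c["mtx"],c["dist_coeffs"])[0][:,0]
def tri(p1,p2):
    o,d=ray("side",p1);q,e=ray("top",p2)
    A=np.stack([d,-e],1); s=np.linalg.lstsq(A,q-o,rcond=None)[0]
    a=o+d*s[0]; b=q+e*s[1]; return (a+b)/2,np.linalg.norm(a-b)
def crop(im,x0,y0,w,h,k,name):
    cv2.imwrite(name,cv2.resize(im[y0:y0+h,x0:x0+w,::-1],None,fx=k,fy=k,interpolation=cv2.INTER_CUBIC))
E
python3 - <<'E'
from h import *
s=cv2.imread("pics/side0.png")[:,:,::-1];t=cv2.imread("pics/top0.png")[:,:,::-1]
crop(s,330,265,130,150,4,"pics/sc.png"); crop(t,360,130,90,120,5,"pics/tc.png")
crop(s,295,205,60,60,8,"pics/sh.png"); crop(t,190,215,70,50,8,"pics/th.png")
E
```

```text
(no output)
```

View pics/sc.png

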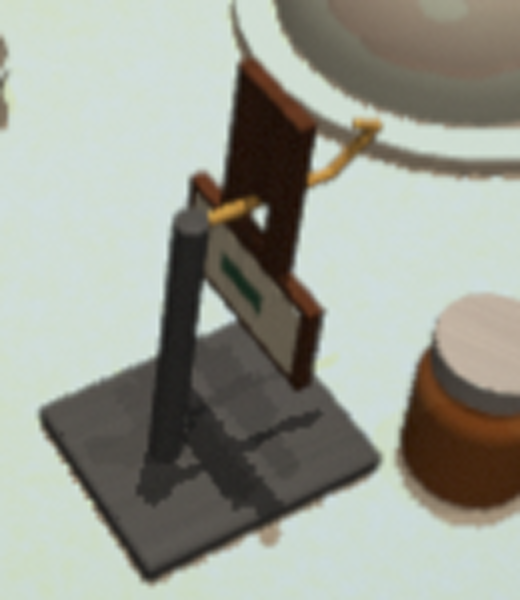

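View pics/tc.png

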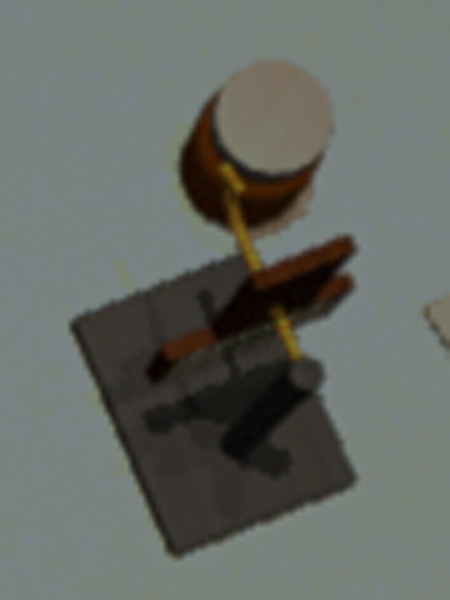

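View pics/sh.png

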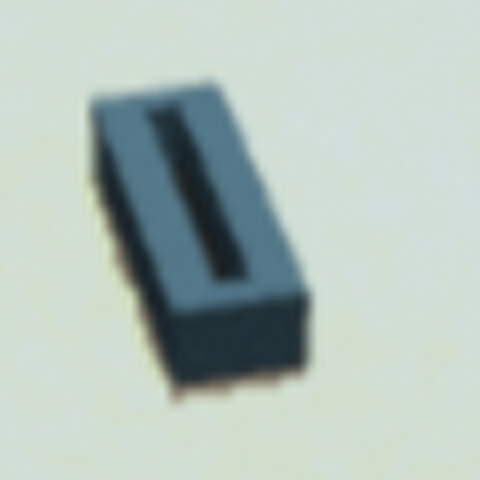

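View pics/th.png

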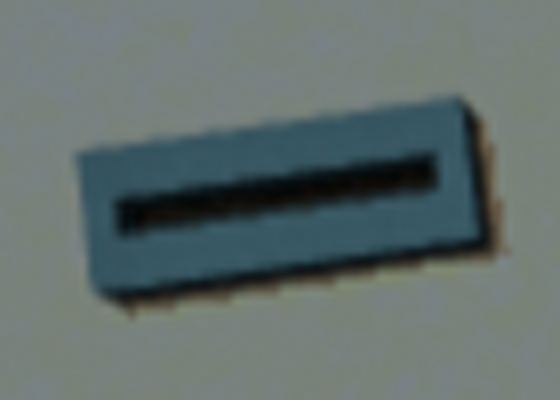

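```bash
cat > m1.py <<'E'
from h import *
f=lambda x0,y0,k:(lambda u,v:(x0+(u+.5)/k-.5,y0+(v+.5)/k-.5))
S=f(330,265,4);T=f(360,130,5);SH=f(295,205,8);TH=f(190,215,8)
np.set_printoptions(precision=4,suppress=True)
print("foot side",[onz("side",S(*p),.012)[:2] for p in[(40,410),(150,572),(380,458),(237,320)]])
print("foot top",[onz("top",T(*p),.012)[:2] for p in[(75,325),(172,550),(354,478),(247,255)]])
print("post",onz("side",S(191,219),.171),onz("top",T(307,374),.171),tri(S(191,219),T(307,374)))
print("plq top", [onz("side",S(*p),.228)[:2] for p in[(243,62),(303,129),(316,124)]],[onz("top",T(*p),.228)[:2] for p in [(252,275),(258,295),(350,237),(355,250)]])
print("block side",[onz("side",SH(*p),.032)[:2] for p in[(92,98),(215,83),(310,290),(172,310)]])
print("block top",[onz("top",TH(*p),.032)[:2] for p in[(78,153),(462,97),(490,243),(98,290)]])
print("slot side",[onz("side",SH(*p),.032)[:2] for p in[(148,110),(180,106),(247,278),(214,281)]])
print("slot top",[onz("top",TH(*p),.032)[:2] for p in[(116,200),(436,153),(438,187),(118,235)]])
print("tip",tri(S(372,125),T(232,178)))
E
python3 m1.py
```

```text
foot side [array([ 0.4873, -0.2268]), array([ 0.5222, -0.3173]), array([ 0.64  , -0.2726]), array([ 0.593 , -0.1854])]
foot top [array([ 0.6033, -0.1783]), array([ 0.4886, -0.2212]), array([ 0.5225, -0.3128]), array([ 0.6373, -0.266 ])]
post [ 0.5411 -0.2564  0.171 ] [ 0.54   -0.2545  0.171 ] (array([ 0.541 , -0.255 ,  0.1693]), np.float64(0.001224564734576611))
plq top [array([ 0.565 , -0.2257]), array([ 0.5791, -0.2659]), array([ 0.5849, -0.2638])] [array([ 0.5685, -0.221 ]), array([ 0.5602, -0.223 ]), array([ 0.5834, -0.2614]), array([ 0.5779, -0.2631])]
block side [array([0.4695, 0.2457]), array([0.5113, 0.2495]), array([0.5269, 0.1343]), array([0.4831, 0.1295])]
block top [array([0.5113, 0.2538]), array([0.5258, 0.137 ]), array([0.4808, 0.1285]), array([0.4692, 0.2471])]
slot side [array([0.4873, 0.2366]), array([0.4981, 0.2376]), array([0.5082, 0.1427]), array([0.4978, 0.1424])]
slot top [array([0.4966, 0.242 ]), array([0.5087, 0.1449]), array([0.4983, 0.1443]), array([0.4859, 0.2412])]
tip (array([ 0.6246, -0.2247,  0.1834]), np.float64(0.002443922131699191))
```

```bash
python3 - <<'E'
from h import *
s=cv2.imread("pics/side0.png")[:,:,::-1]
crop(s,370,285,65,50,12,"pics/sk.png")
E
```

```text
(no output)
```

View pics/sk.png

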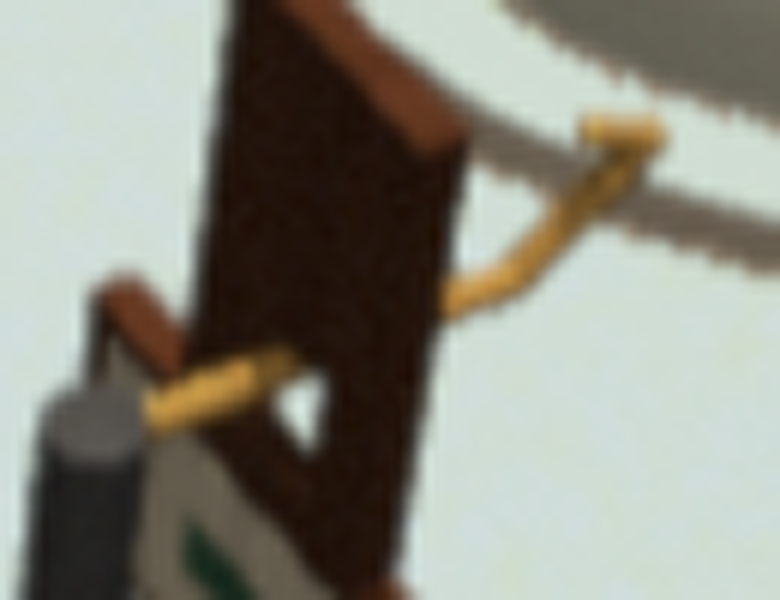

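```bash
cat > m2.py <<'E'
from h import *
np.set_printoptions(precision=4,suppress=True)
yaw=np.radians(20.5); X=np.array([np.cos(yaw),np.sin(yaw),0]);N=np.array([-X[1],X[0],0]); P0=np.array([.5408,-.2553,0])
f=lambda u,v:(370+(u+.5)/12-.5,285+(v+.5)/12-.5)
for nm,p in dict(exit=(150,411),mid=(240,380),after=(450,298),bend=(515,275),tip=(645,142),barb=(588,130)).items():
    o,d=ray("side",f(*p)); q=o+d*((P0-o)@N)/(d@N); print(nm,((q-P0)@X*1e3).round(1),(q[2]*1e3).round(1))
def model(a):
    a=np.radians(a);R=lambda v:np.array([np.cos(a)*v[0]-np.sin(a)*v[1],np.sin(a)*v[0]+np.cos(a)*v[1]])+[34,165]
    return [R(v).round(1) for v in[(-26,0),(38,0),(57.8,19.8),(47.1,24.9)]]
for a in(-11,-8,-5,-2,0,4): print(a,model(a))
E
python3 m2.py
```

```text
exit 10.4 166.0
mid 25.5 164.6
after 61.6 163.5
bend 73.1 162.7
tip 93.2 180.2
barb 81.9 187.8
-11 [array([  8.5, 170. ]), array([ 71.3, 157.7]), array([ 94.5, 173.4]), array([ 85. , 180.5])]
-8 [array([  8.3, 168.6]), array([ 71.6, 159.7]), array([ 94. , 176.6]), array([ 84.1, 183.1])]
-5 [array([  8.1, 167.3]), array([ 71.9, 161.7]), array([ 93.3, 179.7]), array([ 83.1, 185.7])]
-2 [array([  8. , 165.9]), array([ 72. , 163.7]), array([ 92.5, 182.8]), array([ 81.9, 188.2])]
0 [array([  8., 165.]), array([ 72., 165.]), array([ 91.8, 184.8]), array([ 81.1, 189.9])]
4 [array([  8.1, 163.2]), array([ 71.9, 167.7]), array([ 90.3, 188.8]), array([ 79.2, 193.1])]
```

The dark steel stand is confirmed, with the plaque on its hook: post top at crop (90,420), bend near (515,275), tip near (645,142). The hook appears bent about 3–4° down. Now I'll plan the unhooking in the stand's x-z plane from the given sizes.

```bash
cat > plan.py <<'E'
import numpy as np, sys
from scipy.sparse import coo_matrix
from scipy.sparse.csgraph import dijkstra
def hook(a,dz=0):
    a=np.radians(a);c,s=np.cos(a),np.sin(a)
    R=lambda v:np.array([[c,-s],[s,c]])@np.array(v)+[34,165+dz]
    seg=[((-26,0),(38,0),3),((38,0),(57.8,19.8),3),((57.8-2.8,19.8-2.8),(57.8-2.83-7.9,19.8-2.83+7.9),2.5)]
    P=[];r=[]
    for A,B,rad in seg:
        n=int(np.hypot(B[0]-A[0],B[1]-A[1])/.7)+2
        for t in np.linspace(0,1,n): P.append(R(np.array(A)*(1-t)+np.array(B)*t)); r.append(rad)
    # barb end is flat-ish at 11.2: capsule end a bit further
    P.append(R((47.1+1.2,24.9-1.2)));r.append(2.5)
    return np.array(P),np.array(r)
POST=(np.array([[0,z] for z in range(20,166,4)]),np.full(37,8.5))
TCPU=29.0
BOARD=[(13,65,0,4),(-65,-15,0,4)]
FING=[(TCPU+6,100,11,7),(TCPU+6,100,-11,7)]
def clr(c,z,th,hk,fing=True):
    """c,z,th arrays; th rad tilt top to post. returns board clearance, finger clearance"""
    c=np.asarray(c,float);z=np.asarray(z,float);th=np.asarray(th,float)
    b=np.full(c.shape,1e9);f=b.copy()
    for (P,r) in (hk,POST):
        for p,rr in zip(P,r):
            dx=p[0]-c;dz=p[1]-z
            n=dx*np.cos(th)+dz*np.sin(th);u=-dx*np.sin(th)+dz*np.cos(th)
            for k,L in((0,BOARD),(1,FING)):
                for u0,u1,nn,R in L:
                    d=np.hypot(n-nn,u-np.clip(u,u0,u1))-R-rr
                    if k==0:b=np.minimum(b,d)
                    else:f=np.minimum(f,d)
    return b,f
def plan(a,dz,start,goal_s=125,cache={}):
    S=np.arange(24,136,1.);Z=np.arange(140,250,1.);T=np.radians(np.arange(0,61,2.5))
    G=np.meshgrid(S,Z,T,indexing="ij"); b,f=clr(*G,hook(a,dz))
    ok=(b>0.3)&(f>1.5)
    idx=np.arange(b.size).reshape(b.shape)
    pen=1+30/np.maximum(np.minimum(b,f-1),.3)**2
    I=[];J=[];W=[]
    for d in[(1,0,0),(0,1,0),(0,0,1),(1,1,0),(1,-1,0),(1,0,1),(1,0,-1),(0,1,1),(0,1,-1),(1,1,1),(1,1,-1),(1,-1,1),(1,-1,-1)]:
        sl=lambda s,n:(slice(max(0,-s),n-max(0,s)),slice(max(0,s),n-max(0,-s)))
        q=[sl(s,n) for s,n in zip(d,b.shape)]
        A=tuple(x[0] for x in q);B=tuple(x[1] for x in q)
        m=ok[A]&ok[B]; I.append(idx[A][m]);J.append(idx[B][m])
        W.append(((pen[A]+pen[B])/2)[m]*np.sqrt(d[0]**2+d[1]**2+(1.5*d[2])**2))
    I,J,W=map(np.concatenate,(I,J,W))
    g=coo_matrix((W,(I,J)),shape=(b.size,)*2).tocsr()
    s0=idx[int(start[0]-24),int(start[1]-140),int(start[2]/2.5)]
    print("start clr",b.flat[s0],f.flat[s0])
    D,pr=dijkstra(g,directed=False,indices=s0,return_predecessors=True)
    goal=idx[int(goal_s-24),:,:].ravel(); e=goal[np.argmin(D[goal])]
    if not np.isfinite(D[e]): print("no path"); return []
    path=[]
    while e>=0: path.append(e); e=pr[e]
    path=path[::-1]
    i=np.unravel_index(path,b.shape)
    return np.stack([S[i[0]],Z[i[1]],np.degrees(T[i[2]]),b.flat[path],f.flat[path]],1)
if __name__=="__main__":
    np.set_printoptions(precision=2,suppress=True,linewidth=120)
    a=float(sys.argv[1]);dz=float(sys.argv[2])
    p=plan(a,dz,(35,166,0)); print(p)
E
time python3 plan.py -3.5 0
```

```text
start clr 6.912864310810367 25.322487520415685
[[ 35.   166.     0.     6.91  25.32]
 [ 36.   166.     0.     6.86  25.38]
 [ 37.   166.     0.     6.79  25.44]
 [ 38.   166.     0.     6.73  25.51]
 [ 39.   166.     0.     6.67  25.57]
 [ 40.   166.     0.     6.61  24.99]
 [ 41.   166.     0.     6.55  24.08]
 [ 42.   166.     0.     6.49  23.18]
 [ 43.   165.     2.5    6.48  23.43]
 [ 44.   165.     2.5    6.54  22.52]
 [ 45.   165.     2.5    6.6   21.62]
 [ 46.   165.     2.5    6.66  20.72]
 [ 47.   165.     2.5    6.72  19.83]
 [ 48.   165.     2.5    6.79  18.94]
 [ 49.   165.     2.5    6.84  18.07]
 [ 50.   165.     2.5    6.91  17.2 ]
 [ 51.   165.     2.5    6.88  16.34]
 [ 52.   165.     2.5    6.82  15.49]
 [ 53.   165.     2.5    6.76  14.66]
 [ 54.   165.     2.5    6.7   13.84]
 [ 55.   165.     2.5    6.64  13.03]
 [ 56.   165.     2.5    6.58  12.24]
 [ 57.   165.     2.5    6.52  11.46]
 [ 58.   165.     2.5    6.45  10.71]
 [ 59.   165.     2.5    6.4    9.97]
 [ 60.   164.     5.     6.45   9.96]
 [ 61.   164.     5.     6.51   9.22]
 [ 62.   164.     5.     6.
[... 1976 characters left out ...]
31  14.74]
 [109.   192.    42.5   14.63  14.51]
 [110.   192.    42.5   14.98  14.31]
 [111.   192.    42.5   15.38  14.15]
 [112.   192.    42.5   15.82  14.03]
 [113.   192.    42.5   16.28  13.96]
 [114.   192.    42.5   16.79  13.92]
 [115.   192.    42.5   17.32  13.93]
 [116.   192.    42.5   17.88  13.99]
 [117.   192.    42.5   18.47  14.08]
 [118.   192.    42.5   19.08  14.22]
 [119.   192.    42.5   19.72  14.4 ]
 [120.   192.    42.5   20.38  14.62]
 [121.   192.    42.5   21.06  14.87]
 [122.   192.    42.5   21.76  15.17]
 [123.   192.    42.5   22.47  15.5 ]
 [124.   192.    42.5   23.2   15.87]
 [125.   192.    42.5   23.94  16.27]]
real	0m15.528s
user	0m13.687s
sys	0m1.780s
```

```bash
cat > mv.py <<'E'
from h import *
from scipy.spatial.transform import Rotation as Ro
YAW=20.5;P0=np.array([.5408,-.2553,0]);LAT=.0008
def Rst(yaw=None):
    y=np.radians(YAW if yaw is None else yaw)
    Y=np.array([np.cos(y),np.sin(y),0]);Z=np.array([0,0,-1.]);return np.stack([np.cross(Y,Z),Y,Z],1)
def cur():
    s=state(); return np.array(s["tool_pos"]),Ro.from_euler("xyz",s["ee_rot"]).as_matrix(),s
def rel(p,R,frm=None):
    p0,R0=(frm or cur())[:2]
    return (R0.T@(np.asarray(p)-p0)*1e3).round(1),Ro.from_matrix(R0.T@R).as_rotvec().round(4)
def tcp(sx,z,th,yaw=None,tu=29.,lat=None):
    """board centre (mm, stand plane), tilt deg top to post -> TCP pose"""
    y=np.radians(YAW if yaw is None else yaw);X=np.array([np.cos(y),np.sin(y),0]);N=np.array([-X[1],X[0],0])
    t=np.radians(th);u=-np.sin(t)*X+np.array([0,0,np.cos(t)])
    p=P0+X*sx/1e3+np.array([0,0,z/1e3])+u*tu/1e3+N*(LAT if lat is None else lat)
    n=np.cos(t)*X+np.array([0,0,np.sin(t)])
    R=np.stack([np.cross(n,-u),n,-u],1); return p,R
E
python3 - <<'E'
from mv import *
print("cloche",onz("top",(287,113),.14),onz("top",(292,138),0.005),"jar",onz("top",(414,151),.085))
p,R=tcp(35,290-29,0); print(p); print(rel(p,R))
E
```

```text
cloche [0.76660389 0.03005018 0.14      ] [0.75910282 0.02612553 0.005     ] jar [ 0.68873813 -0.26598553  0.085     ]
[ 0.57330336 -0.2422934   0.29      ]
(array([-622.4, -656.4,  -75.3]), array([-1.800e-03,  6.000e-04,  8.242e-01]))
```

>>> step_arm([
  {"travel":[0,0,-60],"dr":[0,0,0],"grip":0.42},
  {"travel":[0,0,-75],"dr":[0,0,0.1],"grip":0.42},
  {"travel":[-622,-656,-75],"dr":[0,0,0.824],"grip":0.42},
  {"travel":[-622,-656,-75],"dr":[0,0,0.824],"grip":0.42},
  {"travel":[-622,-656,-75],"dr":[0,0,0.824],"grip":0.42},
  {"travel":[-622,-656,-75],"dr":[0,0,0.824],"grip":0.42},
  {"travel":[-622,-656,-75],"dr":[0,0,0.824],"grip":0.42},
  {"travel":[-622,-656,-75],"dr":[0,0,0.824],"grip":0.42},
  {"travel":[-622,-656,-75],"dr":[0,0,0.824],"grip":0.42},
  {"travel":[-622,-656,-75],"dr":[0,0,0.824],"grip":0.42},
  {"travel":[-622,-656,-75],"dr":[0,0,0.824],"grip":0.42},
  {"travel":[-622,-656,-75],"dr":[0,0,0.824],"grip":0.42},
  {"travel":[-622,-656,-75],"dr":[0,0,0.824],"grip":0.42},
  {"travel":[-622,-656,-75],"dr":[0,0,0.824],"grip":0.42},
  {"travel":[-622,-656,-75],"dr":[0,0,0.824],"grip":0.42},
  {"travel":[-622,-656,-75],"dr":[0,0,0.824],"grip":0.42},
  {"travel":[-622,-656,-75],"dr":[0,0,0.824],"grip":0.42},
  {"travel":[-622,-656,-75],"dr":[0,0,0.824],"grip":0.42},
  {"travel":[-622,-656,-75],"dr":[0,0,0.824],"grip":0.42},
  {"travel":[-622,-656,-75],"dr":[0,0,0.824],"grip":0.42},
])

```text
t: 2.6
tool_pos: [0.5729, -0.2404, 0.2899]
ee_rot: [-3.14, 0.001, 1.93]
force: [-0.1, 0.0, 0.0]
gripper_width: 0.417
```

```bash
python3 - <<'E'
from mv import *
p,R=tcp(35,290-29,0); print(rel(p,R))
s=camera("side");t=camera("top");crop(s,330,165,130,150,4,"pics/s1.png");crop(t,360,130,90,120,5,"pics/t1.png")
print(state()["joint_pos"])
E
```

```text
(array([-1.9, -0.3, -0.1]), array([-0.0012,  0.0012,  0.0016]))
[-0.48303705  0.02572625  1.62836971 -0.00181679  1.4869766  -0.84227241]
```

View pics/s1.png

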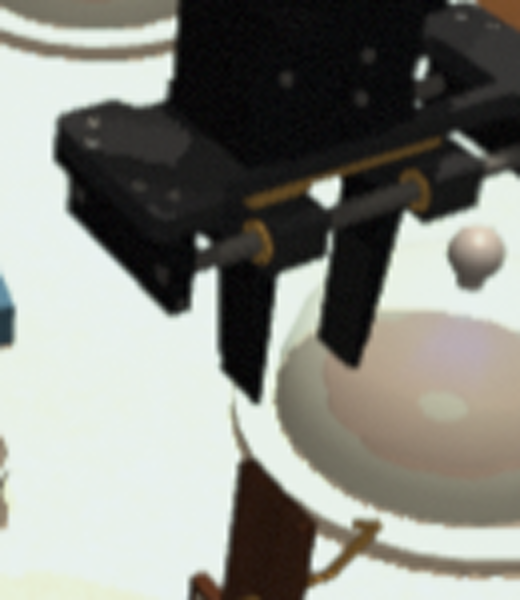

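View pics/t1.png

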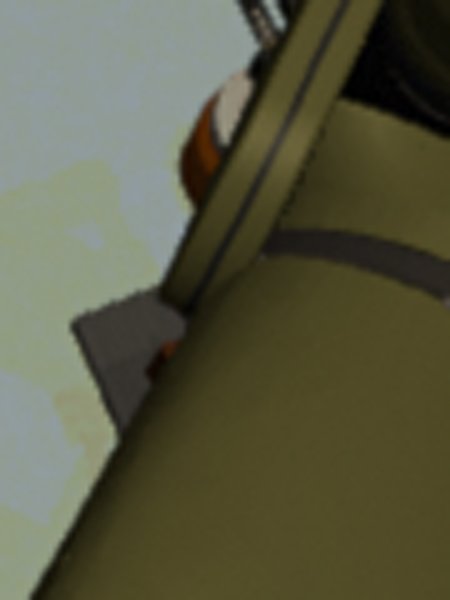

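The side crop shows the open fingers (tips at 250,400 and 350,365) lined up either side of the board top at about (275,495). I'll descend next.

>>> step_arm([
  {"travel":[-1.9,-0.3,40],"dr":[0,0,0],"grip":0.42},
  {"travel":[-1.9,-0.3,70],"dr":[0,0,0],"grip":0.42},
  {"travel":[-1.9,-0.3,90],"dr":[0,0,0],"grip":0.42},
  {"travel":[-1.9,-0.3,102],"dr":[0,0,0],"grip":0.42},
  {"travel":[-1.9,-0.3,102],"dr":[0,0,0],"grip":0.42},
  {"travel":[-1.9,-0.3,102],"dr":[0,0,0],"grip":0.42},
])

```text
t: 3.45
tool_pos: [0.5741, -0.243, 0.1896]
ee_rot: [3.141, 0.003, 1.93]
force: [0.2, -0.5, -0.2]
gripper_width: 0.42
```

```bash
python3 - <<'E'
from mv import *
s=camera("side");crop(s,350,225,100,120,5,"pics/s2.png")
st=state();print(st["tool_pos"],st["force"])
E
```

```text
[ 0.57415836 -0.24308597  0.18965172] [ 0.29301388 -0.45739687 -0.2771266 ]
```

View pics/s2.png

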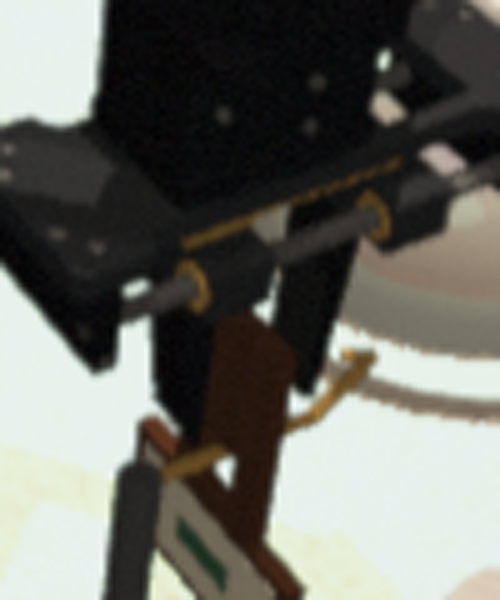

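The board hangs between the two fingers, with the left finger at about (180,390) and the right at (310,350). I'll close gently.

>>> step_arm([
  {"travel":[0,0,0],"dr":[0,0,0],"grip":0.25},
  {"travel":[0,0,0],"dr":[0,0,0],"grip":0.18},
  {"travel":[0,0,0],"dr":[0,0,0],"grip":0.12},
  {"travel":[0,0,0],"dr":[0,0,0],"grip":0.09},
  {"travel":[0,0,0],"dr":[0,0,0],"grip":0.0},
  {"travel":[0,0,0],"dr":[0,0,0],"grip":0.0},
  {"travel":[0,0,0],"dr":[0,0,0],"grip":0.0},
], grip_force=10)

```text
t: 4.38
tool_pos: [0.5741, -0.2431, 0.1896]
ee_rot: [3.141, 0.003, 1.93]
force: [0.0, -0.3, 0.9]
gripper_width: 0.086
```

>>> step_arm([
  {"travel":[0,0,0],"dr":[0,0,0],"grip":0.0},
  {"travel":[0,0,0],"dr":[0,0,0],"grip":0.0},
  {"travel":[0,0,0],"dr":[0,0,0],"grip":0.0},
], grip_force=40)

```text
t: 4.75
tool_pos: [0.5741, -0.2431, 0.1896]
ee_rot: [3.141, 0.003, 1.93]
force: [-0.6, -0.1, 1.3]
gripper_width: 0.083
```

>>> step_arm([
  {"travel":[0,0,-1],"dr":[0,0,0],"grip":0.0},
  {"travel":[0,0,-3],"dr":[0,0,0],"grip":0.0},
  {"travel":[0,0,-5],"dr":[0,0,0],"grip":0.0},
  {"travel":[0,0,-5],"dr":[0,0,0],"grip":0.0},
])

```text
t: 5.25
tool_pos: [0.5742, -0.243, 0.1948]
ee_rot: [3.141, 0.004, 1.93]
force: [-0.6, 0.2, -2.1]
gripper_width: 0.081
```

>>> step_arm([
  {"travel":[0,0,-3],"dr":[0,0,0],"grip":0.0},
  {"travel":[0,0,-6],"dr":[0,0,0],"grip":0.0},
  {"travel":[0,0,-6.5],"dr":[0,0,0],"grip":0.0},
])

```text
t: 5.62
tool_pos: [0.5744, -0.2432, 0.2018]
ee_rot: [3.14, 0.004, 1.93]
force: [-0.0, 0.6, -1.5]
gripper_width: 0.083
```

>>> step_arm([
  {"travel":[0,0,-0.5],"dr":[0,0,0],"grip":0.0},
  {"travel":[0,0,-1],"dr":[0,0,0],"grip":0.0},
])

```text
t: 5.88
tool_pos: [0.5744, -0.2432, 0.2028]
ee_rot: [3.14, 0.004, 1.93]
force: [0.0, -0.4, -2.0]
gripper_width: 0.081
```

>>> step_arm([
  {"travel":[0,0,-0.4],"dr":[0,0,0],"grip":0.0},
  {"travel":[0,0,-0.7],"dr":[0,0,0],"grip":0.0},
])

```text
t: 6.12
tool_pos: [0.5743, -0.2432, 0.2035]
ee_rot: [3.14, 0.004, 1.93]
force: [-0.3, -0.1, -1.6]
gripper_width: 0.084
```

>>> step_arm([
  {"travel":[0,0,-0.3],"dr":[0,0,0],"grip":0.0},
  {"travel":[0,0,-0.5],"dr":[0,0,0],"grip":0.0},
])

```text
t: 6.38
tool_pos: [0.5743, -0.2431, 0.204]
ee_rot: [3.14, 0.004, 1.93]
force: [-0.7, 0.5, -1.9]
gripper_width: 0.086
```

>>> step_arm([
  {"travel":[0,0,-0.4],"dr":[0,0,0],"grip":0.0},
  {"travel":[0,0,-0.6],"dr":[0,0,0],"grip":0.0},
])

```text
t: 6.62
tool_pos: [0.5743, -0.2431, 0.2043]
ee_rot: [3.141, 0.004, 1.93]
force: [0.3, 0.4, -3.7]
gripper_width: 0.081
```

>>> step_arm([
  {"travel":[0,0,-0.4],"dr":[0,0,0],"grip":0.0},
  {"travel":[0,0,-0.6],"dr":[0,0,0],"grip":0.0},
])

```text
t: 6.88
tool_pos: [0.5742, -0.2431, 0.2044]
ee_rot: [3.141, 0.004, 1.93]
force: [0.7, -0.9, -4.6]
gripper_width: 0.084
```

>>> step_arm([
  {"travel":[0,0,4],"dr":[0,0,0],"grip":0.0},
  {"travel":[0,3,6],"dr":[0,0,0],"grip":0.0},
  {"travel":[0,10,6.5],"dr":[0,0,0],"grip":0.0},
  {"travel":[0,18,6.5],"dr":[0,0,0],"grip":0.0},
  {"travel":[0,26,6.5],"dr":[0,0,0],"grip":0.0},
  {"travel":[0,26,6],"dr":[0,0,0],"grip":0.0},
  {"travel":[0,26,5],"dr":[0,0,0],"grip":0.0},
])

```text
t: 7.75
tool_pos: [0.5985, -0.2339, 0.1994]
ee_rot: [3.141, 0.004, 1.93]
force: [-0.2, -0.3, -1.4]
gripper_width: 0.084
```

>>> step_arm([
  {"travel":[0,0,-1],"dr":[0,0,0],"grip":0.0},
  {"travel":[0,0,-1.3],"dr":[0,0,0],"grip":0.0},
])

```text
t: 8.0
tool_pos: [0.5985, -0.234, 0.2009]
ee_rot: [3.141, 0.004, 1.93]
force: [-0.3, 0.0, -2.3]
gripper_width: 0.083
```

>>> step_arm([
  {"travel":[0,0,-0.5],"dr":[0,0,0],"grip":0.0},
  {"travel":[0,0,-0.8],"dr":[0,0,0],"grip":0.0},
])

```text
t: 8.25
tool_pos: [0.5984, -0.2341, 0.2018]
ee_rot: [3.141, 0.004, 1.93]
force: [0.7, 0.2, -3.0]
gripper_width: 0.083
```

>>> step_arm([
  {"travel":[0,0,-0.3],"dr":[0,0,0],"grip":0.0},
  {"travel":[0,0,-0.5],"dr":[0,0,0],"grip":0.0},
])

```text
t: 8.5
tool_pos: [0.5984, -0.2341, 0.2023]
ee_rot: [3.141, 0.004, 1.93]
force: [0.7, -0.5, -2.5]
gripper_width: 0.081
```

>>> step_arm([
  {"travel":[0,0,-0.3],"dr":[0,0,0],"grip":0.0},
  {"travel":[0,0,-0.5],"dr":[0,0,0],"grip":0.0},
])

```text
t: 8.75
tool_pos: [0.5984, -0.2341, 0.2028]
ee_rot: [3.141, 0.004, 1.93]
force: [-0.2, 0.0, -2.3]
gripper_width: 0.083
```

>>> step_arm([
  {"travel":[0,0,-0.3],"dr":[0,0,0],"grip":0.0},
  {"travel":[0,0,-0.5],"dr":[0,0,0],"grip":0.0},
])

```text
t: 9.0
tool_pos: [0.5984, -0.2341, 0.2032]
ee_rot: [3.141, 0.004, 1.93]
force: [0.6, -0.7, -3.5]
gripper_width: 0.08
```

>>> step_arm([
  {"travel":[0,0,-0.3],"dr":[0,0,0],"grip":0.0},
  {"travel":[0,0,-0.5],"dr":[0,0,0],"grip":0.0},
])

```text
t: 9.25
tool_pos: [0.5983, -0.234, 0.2033]
ee_rot: [3.141, 0.004, 1.93]
force: [1.4, 0.5, -4.8]
gripper_width: 0.081
```

```bash
sed -i 's/^TCPU=.*/TCPU=31.2/' plan.py; python3 - <<'E'
from plan import *
np.set_printoptions(precision=2,suppress=True,linewidth=120)
p=plan(-2.5,0,(62,166,0)); print(p[::2][:32])
for a in(-1,-4,-5.5): 
    b,f=clr(p[:,0],p[:,1],np.radians(p[:,2]),hook(a)); print(a,b.min())
# tilt choice: constant tilt translation along bar; best clearance at the pinch
H=hook(-2.5);
for th in(38,40,42.5,45,47.5):
    g=np.meshgrid(np.arange(78,96,.5),np.arange(170,196,.25),indexing="ij"); b,_=clr(g[0],g[1],np.radians(th)+0*g[0],H)
    # best along bar dir: for each s max over z
    m=b.max(1); print(th,m.min(), g[0][m.argmin(),0],g[1][m.argmin(),b[m.argmin()].argmax()])
E
```

```text
start clr 5.769421868637661 8.398685090448218
[[ 62.   166.     0.     5.77   8.4 ]
 [ 64.   165.     2.5    6.64   7.73]
 [ 66.   165.     7.5    6.38   9.  ]
 [ 68.   165.    12.5    6.01  10.08]
 [ 70.   165.    17.5    5.9   10.99]
 [ 72.   165.    22.5    6.41  11.72]
 [ 74.   167.    27.5    6.17  13.74]
 [ 76.   169.    32.5    6.33  15.5 ]
 [ 78.   171.    37.5    6.38  17.  ]
 [ 80.   173.    42.5    5.57  18.22]
 [ 80.   175.    42.5    4.84  19.7 ]
 [ 81.   177.    42.5    3.47  20.63]
 [ 81.   179.    42.5    2.56  22.25]
 [ 83.   181.    42.5    1.87  22.87]
 [ 84.   183.    42.5    1.64  24.16]
 [ 86.   185.    42.5    1.52  24.52]
 [ 88.   186.    42.5    1.81  23.35]
 [ 90.   187.    42.5    2.34  22.3 ]
 [ 92.   188.    42.5    3.35  21.38]
 [ 94.   190.    42.5    4.99  21.3 ]
 [ 96.   191.    42.5    6.72  20.71]
 [ 98.   192.    42.5    8.58  20.28]
 [100.   193.    42.5   10.53  20.01]
 [102.   193.    42.5   12.    19.02]
 [104.   193.    42.5   13.26  18.14]
 [106.   193.    42.5   13.84  17.38]
 [108.   193.    42.5   14.37  16.75]
 [110.   193.    42.5   15.07  16.26]
 [112.   193.    42.5   15.93  15.92]
 [114.   193.    42.5   16.92  15.74]
 [116.   193.    42.5   18.03  15.71]
 [118.   193.    42.5   19.25  15.84]]
-1 0.4257728483874814
-4 0.047055216895738106
-5.5 -1.3800945356390049
38 1.657354425729313 86.0 184.75
40 1.6888225842388778 86.0 184.75
42.5 1.6721124503864164 86.5 185.25
45 1.6535978360899701 87.0 171.25
47.5 1.6515675367199574 87.5 186.0
```

```bash
cat > wp.py <<'E'
from mv import *
import sys
def rows(W,tu=31.2):
    c=cur()
    for w in W:
        p,R=tcp(*w,tu=tu); t,r=rel(p,R,c); print(w,list(map(float,t.round(1))),list(map(float,r.round(3))))
def where(tu=31.2):
    p,R,s=cur(); y=np.radians(YAW);X=np.array([np.cos(y),np.sin(y),0]);N=np.array([-X[1],X[0],0])
    c=p+R[:,2]*tu/1e3-P0; n=R[:,1]; print("board s,z,lat,tilt",c@X*1e3,c[2]*1e3,c@N*1e3,np.degrees(np.arctan2(n[2],n@X)),"n.N",n@N,"F",s["force"].round(1),s["t"],s["joint_pos"].round(2))
E
python3 - <<'E'
from wp import *
where()
rows([(62,168,0),(63,165.5,2.5),(66,165,7.5),(68,165,12.5),(70,165,17.5),(72,165,22.5),(74,167,27.5),(76,169,32.5),(78,171,37.5),(80,173.5,42.5)])
E
```

```text
board s,z,lat,tilt 61.37203480839726 172.14424901035247 -0.3146090844748361 0.03103245146760899 n.N 0.0015049578297007407 F [ 1.4  0.5 -4.8] 9.25 [-0.46  0.11  1.68 -0.    1.34 -0.81]
(62, 168, 0) [1.0, 0.6, 4.1] [0.0, 0.004, 0.002]
(63, 165.5, 2.5) [1.0, 0.3, 6.7] [-0.043, 0.004, 0.002]
(66, 165, 7.5) [1.0, 0.6, 7.4] [-0.13, 0.004, 0.002]
(68, 165, 12.5) [1.0, -0.1, 7.9] [-0.218, 0.003, 0.002]
(70, 165, 17.5) [1.0, -0.7, 8.6] [-0.305, 0.003, 0.002]
(72, 165, 22.5) [1.0, -1.3, 9.5] [-0.392, 0.003, 0.002]
(74, 167, 27.5) [1.0, -1.8, 8.7] [-0.479, 0.003, 0.002]
(76, 169, 32.5) [1.0, -2.1, 8.0] [-0.567, 0.003, 0.002]
(78, 171, 37.5) [1.0, -2.4, 7.6] [-0.654, 0.003, 0.003]
(80, 173.5, 42.5) [1.0, -2.4, 6.8] [-0.741, 0.003, 0.003]
```

>>> step_arm([
  {"travel":[0.5,0.6,4.1],"dr":[0,0,0],"grip":0.0},
  {"travel":[1,0.3,6.7],"dr":[-0.043,0,0],"grip":0.0},
  {"travel":[1,0.5,7.1],"dr":[-0.09,0,0],"grip":0.0},
  {"travel":[1,0.6,7.4],"dr":[-0.13,0,0],"grip":0.0},
  {"travel":[1,0.2,7.6],"dr":[-0.175,0,0],"grip":0.0},
  {"travel":[1,-0.1,7.9],"dr":[-0.218,0,0],"grip":0.0},
  {"travel":[1,-0.1,7.9],"dr":[-0.218,0,0],"grip":0.0},
])

```text
t: 10.12
tool_pos: [0.597, -0.2335, 0.1953]
ee_rot: [2.923, 0.003, 1.929]
force: [0.0, -0.2, -1.9]
gripper_width: 0.08
```

```bash
python3 - <<'E'
from wp import *
where()
rows([(70,165,17.5),(72,165,22.5),(74,167,27.5),(76,169,32.5),(78,171,37.5),(80,173.5,42.5)])
E
```

```text
board s,z,lat,tilt 67.05942115842633 164.81893562899512 0.637695388899735 12.518877211145412 n.N 0.00107521729290216 F [ 0.  -0.2 -1.9] 10.125 [-0.53  0.02  1.8   0.18  1.18 -0.95]
(70, 165, 17.5) [0.1, 0.2, 0.6] [-0.087, 0.003, 0.001]
(72, 165, 22.5) [0.1, -0.5, 1.4] [-0.174, 0.003, 0.001]
(74, 167, 27.5) [0.1, -0.8, 0.4] [-0.262, 0.003, 0.002]
(76, 169, 32.5) [0.1, -1.0, -0.3] [-0.349, 0.003, 0.002]
(78, 171, 37.5) [0.1, -1.2, -0.7] [-0.436, 0.003, 0.002]
(80, 173.5, 42.5) [0.1, -1.1, -1.5] [-0.523, 0.003, 0.002]
```

>>> step_arm([
  {"travel":[0,0.5,0.3],"dr":[-0.04,0,0],"grip":0.0},
  {"travel":[0,0.2,0.6],"dr":[-0.087,0,0],"grip":0.0},
  {"travel":[0,0,1],"dr":[-0.13,0,0],"grip":0.0},
  {"travel":[0,-0.5,1.4],"dr":[-0.174,0,0],"grip":0.0},
  {"travel":[0,-0.6,0.9],"dr":[-0.218,0,0],"grip":0.0},
  {"travel":[0,-0.8,0.4],"dr":[-0.262,0,0],"grip":0.0},
  {"travel":[0,-0.8,0.4],"dr":[-0.262,0,0],"grip":0.0},
])

```text
t: 11.0
tool_pos: [0.5957, -0.2339, 0.1943]
ee_rot: [2.662, 0.003, 1.928]
force: [0.5, -0.1, -1.5]
gripper_width: 0.084
```

```bash
python3 - <<'E'
from wp import *
where()
rows([(76,169,32.5),(78,171,37.5),(80,173.5,42.5)])
E
```

```text
board s,z,lat,tilt 73.31744718068414 166.57562699481804 0.7107157129907818 27.454824546806474 n.N 0.0012211149425001093 F [ 0.5 -0.1 -1.5] 11.0 [-0.64 -0.07  1.93  0.46  1.04 -1.18]
(76, 169, 32.5) [0.0, 0.8, -0.8] [-0.088, 0.003, 0.001]
(78, 171, 37.5) [-0.0, 0.8, -1.3] [-0.175, 0.003, 0.002]
(80, 173.5, 42.5) [-0.0, 1.0, -2.0] [-0.263, 0.003, 0.002]
```

>>> step_arm([
  {"travel":[0,0.5,-0.4],"dr":[-0.044,0,0],"grip":0.0},
  {"travel":[0,0.8,-0.8],"dr":[-0.088,0,0],"grip":0.0},
  {"travel":[0,0.8,-1],"dr":[-0.13,0,0],"grip":0.0},
  {"travel":[0,0.8,-1.3],"dr":[-0.175,0,0],"grip":0.0},
  {"travel":[0,0.9,-1.7],"dr":[-0.22,0,0],"grip":0.0},
  {"travel":[0,1.0,-2.0],"dr":[-0.263,0,0],"grip":0.0},
  {"travel":[0,1.0,-2.0],"dr":[-0.263,0,0],"grip":0.0},
])

```text
t: 11.88
tool_pos: [0.5953, -0.2339, 0.1959]
ee_rot: [2.401, 0.002, 1.928]
force: [0.6, 0.0, -1.6]
gripper_width: 0.086
```

```bash
python3 - <<'E'
from wp import *
where()
s=camera("side");crop(s,350,225,100,120,5,"pics/s3.png")
E
```

```text
board s,z,lat,tilt 79.58750684970722 172.8301754828085 0.8511853342000871 42.416292317484505 n.N 0.0014118141259784826 F [ 0.6  0.  -1.6] 11.875 [-0.74 -0.11  2.05  0.81  0.98 -1.49]
```

View pics/s3.png

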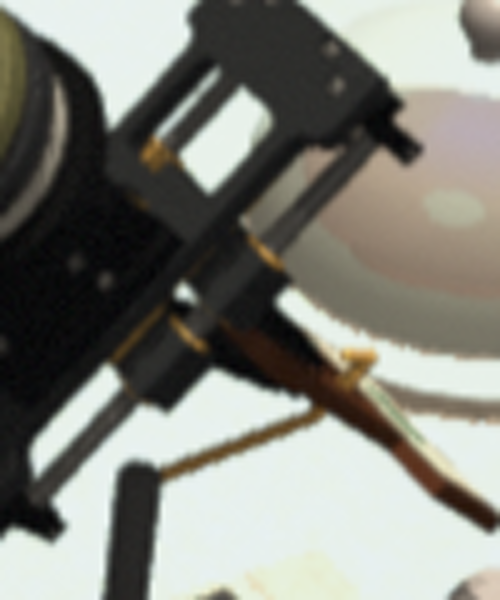

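The crop shows the board tilted about 42° with the bar passing square through the eye and the barb at (360,355) just beyond it. I'll feel for the bar's underside with the eye's lower edge; contact is expected after about 6 mm.

>>> step_arm([
  {"travel":[0,0,-2],"dr":[0,0,0],"grip":0.0},
  {"travel":[0,0,-3.5],"dr":[0,0,0],"grip":0.0},
  {"travel":[0,0,-4],"dr":[0,0,0],"grip":0.0},
  {"travel":[0,0,-4],"dr":[0,0,0],"grip":0.0},
])

```text
t: 12.42
tool_pos: [0.5932, -0.2349, 0.1995]
ee_rot: [2.401, 0.003, 1.929]
force: [-0.2, 0.1, -2.3]
gripper_width: 0.082
```

>>> step_arm([
  {"travel":[0,0,-0.5],"dr":[0,0,0],"grip":0.0},
  {"travel":[0,0,-0.8],"dr":[0,0,0],"grip":0.0},
])

```text
t: 12.68
tool_pos: [0.5926, -0.2351, 0.2001]
ee_rot: [2.401, 0.003, 1.929]
force: [-0.7, -0.2, -2.6]
gripper_width: 0.083
```

>>> step_arm([
  {"travel":[0,0,-0.3],"dr":[0,0,0],"grip":0.0},
  {"travel":[0,0,-0.6],"dr":[0,0,0],"grip":0.0},
])

```text
t: 12.92
tool_pos: [0.5922, -0.2353, 0.2005]
ee_rot: [2.401, 0.003, 1.929]
force: [0.4, -0.5, -2.0]
gripper_width: 0.084
```

```bash
python3 - <<'E'
from wp import *
where()
E
```

```text
board s,z,lat,tilt 76.2344608341771 177.44068616319203 0.6996958554497904 42.43320671633215 n.N 0.0020817247991469327 F [ 0.4 -0.5 -2. ] 12.925 [-0.75 -0.12  2.05  0.8   0.99 -1.49]
```

>>> step_arm([
  {"travel":[0,0,-0.3],"dr":[0,0,0],"grip":0.0},
  {"travel":[0,0,-0.5],"dr":[0,0,0],"grip":0.0},
])

```text
t: 13.18
tool_pos: [0.5919, -0.2354, 0.2009]
ee_rot: [2.401, 0.003, 1.929]
force: [-0.3, 0.4, -2.4]
gripper_width: 0.077
```

>>> step_arm([
  {"travel":[0,0,-0.3],"dr":[0,0,0],"grip":0.0},
  {"travel":[0,0,-0.5],"dr":[0,0,0],"grip":0.0},
])

```text
t: 13.42
tool_pos: [0.5916, -0.2355, 0.2011]
ee_rot: [2.401, 0.003, 1.928]
force: [2.1, 0.4, -3.7]
gripper_width: 0.085
```

```bash
python3 - <<'E'
from wp import *
where()
E
```

```text
board s,z,lat,tilt 75.58693935985073 178.07362653607743 0.7229872981499909 42.43630793924119 n.N 0.0018966529746723953 F [ 2.1  0.4 -3.7] 13.425 [-0.75 -0.12  2.05  0.8   0.99 -1.49]
```

>>> step_arm([
  {"travel":[0,0,1.0],"dr":[0,0,0],"grip":0.0},
  {"travel":[0,1,1.7],"dr":[0,0,0],"grip":0.0},
  {"travel":[0,3,1.7],"dr":[0,0,0],"grip":0.0},
  {"travel":[0,5,1.7],"dr":[0,0,0],"grip":0.0},
  {"travel":[0,5,1.7],"dr":[0,0,0],"grip":0.0},
])

```text
t: 14.05
tool_pos: [0.5963, -0.2338, 0.2035]
ee_rot: [2.401, 0.003, 1.929]
force: [0.2, 0.0, -2.4]
gripper_width: 0.08
```

```bash
cat > gap.py <<'E'
from wp import *
where()
p,R,s=cur(); y=np.radians(YAW);X=np.array([np.cos(y),np.sin(y),0])
c=p+R[:,2]*.0312-P0; d=np.array([c@X*1e3,c[2]*1e3])-[75.7,178.0]; t=np.radians(42.5)
print("along",d@[np.cos(t),np.sin(t)],"gap",-(d@[-np.sin(t),np.cos(t)]))
E
python3 gap.py
```

```text
board s,z,lat,tilt 80.60265031469046 180.50022045106772 0.6512174058147537 42.44892783914034 n.N 0.0022452490042038087 F [ 0.2  0.  -2.4] 14.05 [-0.74 -0.12  2.04  0.8   0.99 -1.48]
along 5.3037374209480594 gap 1.4688266683672964
```

>>> step_arm([
  {"travel":[0,0,-0.6],"dr":[0,0,0],"grip":0.0},
  {"travel":[0,0,-1.2],"dr":[0,0,0],"grip":0.0},
  {"travel":[0,0,-1.2],"dr":[0,0,0],"grip":0.0},
])

```text
t: 14.42
tool_pos: [0.5955, -0.2341, 0.2045]
ee_rot: [2.401, 0.003, 1.929]
force: [-0.6, 0.7, -2.6]
gripper_width: 0.084
```

>>> step_arm([
  {"travel":[0,0,-0.4],"dr":[0,0,0],"grip":0.0},
  {"travel":[0,0,-0.4],"dr":[0,0,0],"grip":0.0},
])

```text
t: 14.68
tool_pos: [0.5953, -0.2341, 0.2046]
ee_rot: [2.401, 0.003, 1.928]
force: [1.6, 0.3, -2.8]
gripper_width: 0.082
```

```bash
python3 gap.py
```

```text
board s,z,lat,tilt 79.52508647938102 181.61392234707722 0.6808484860899686 42.4529029089277 n.N 0.002077899048453037 F [ 1.6  0.3 -2.8] 14.675 [-0.74 -0.12  2.04  0.8   0.99 -1.48]
along 5.261680121355221 gap -0.08027207473881198
```

Contact comes at the same offset, so the direction of travel (42.5°) matches the bar. I'll back off 1.6 mm and slide along.

>>> step_arm([
  {"travel":[0,0,1.0],"dr":[0,0,0],"grip":0.0},
  {"travel":[0,0,1.7],"dr":[0,0,0],"grip":0.0},
  {"travel":[0,1,1.7],"dr":[0,0,0],"grip":0.0},
  {"travel":[0,2,1.7],"dr":[0,0,0],"grip":0.0},
  {"travel":[0,2,1.7],"dr":[0,0,0],"grip":0.0},
])

```text
t: 15.3
tool_pos: [0.5979, -0.2332, 0.2049]
ee_rot: [2.401, 0.004, 1.929]
force: [0.2, 0.1, -2.1]
gripper_width: 0.084
```

```bash
python3 gap.py
```

```text
board s,z,lat,tilt 82.23402445606722 181.9302638291031 0.6074296417450108 42.46078348699482 n.N 0.0023705672458782085 F [ 0.2  0.1 -2.1] 15.3 [-0.74 -0.12  2.04  0.8   0.99 -1.47]
along 7.472635905909556 gap 1.5166284899579383
```

>>> step_arm([
  {"travel":[0,0.7,0],"dr":[0,0,0],"grip":0.0},
  {"travel":[0,1.5,0],"dr":[0,0,0],"grip":0.0},
  {"travel":[0,1.5,0],"dr":[0,0,0],"grip":0.0},
])

```text
t: 15.68
tool_pos: [0.599, -0.2329, 0.2061]
ee_rot: [2.4, 0.004, 1.929]
force: [-0.3, 0.3, -2.5]
gripper_width: 0.084
```

```bash
python3 gap.py
```

```text
board s,z,lat,tilt 83.40978168214785 183.04252710895457 0.5688985069627789 42.467031409492066 n.N 0.0024273433371913597 F [-0.3  0.3 -2.5] 15.675 [-0.73 -0.11  2.04  0.8   0.99 -1.47]
along 9.09092924244764 gap 1.4909120496308188
```

No contact so far. I'll go on in small steps.

>>> step_arm([
  {"travel":[0,0.8,0],"dr":[0,0,0],"grip":0.0},
  {"travel":[0,1.6,0],"dr":[0,0,0],"grip":0.0},
  {"travel":[0,1.6,0],"dr":[0,0,0],"grip":0.0},
])

```text
t: 16.05
tool_pos: [0.6001, -0.2324, 0.2073]
ee_rot: [2.4, 0.004, 1.929]
force: [-0.3, 0.8, -1.8]
gripper_width: 0.083
```

>>> step_arm([
  {"travel":[0,0.8,0],"dr":[0,0,0],"grip":0.0},
  {"travel":[0,1.6,0],"dr":[0,0,0],"grip":0.0},
  {"travel":[0,1.6,0],"dr":[0,0,0],"grip":0.0},
])

```text
t: 16.42
tool_pos: [0.6013, -0.232, 0.2084]
ee_rot: [2.4, 0.004, 1.929]
force: [-0.4, -0.3, -1.3]
gripper_width: 0.08
```

```bash
python3 gap.py
```

```text
board s,z,lat,tilt 85.8956312654954 185.40924228304215 0.5172127921811978 42.47548802726882 n.N 0.0027141368078623415 F [-0.4 -0.3 -1.3] 16.425 [-0.73 -0.11  2.03  0.79  0.99 -1.46]
along 12.52261939879765 gap 1.425402225206473
```

>>> step_arm([
  {"travel":[0,0.8,0],"dr":[0,0,0],"grip":0.0},
  {"travel":[0,1.6,0],"dr":[0,0,0],"grip":0.0},
  {"travel":[0,2.2,0],"dr":[0,0,0],"grip":0.0},
  {"travel":[0,2.2,0],"dr":[0,0,0],"grip":0.0},
])

```text
t: 16.92
tool_pos: [0.6029, -0.2315, 0.21]
ee_rot: [2.4, 0.004, 1.929]
force: [0.4, 0.6, -2.2]
gripper_width: 0.081
```

>>> step_arm([
  {"travel":[0,1,0],"dr":[0,0,0],"grip":0.0},
  {"travel":[0,2,0],"dr":[0,0,0],"grip":0.0},
  {"travel":[0,3,0],"dr":[0,0,0],"grip":0.0},
  {"travel":[0,3,0],"dr":[0,0,0],"grip":0.0},
])

```text
t: 17.42
tool_pos: [0.605, -0.2306, 0.2121]
ee_rot: [2.4, 0.004, 1.929]
force: [-0.0, -0.6, -2.7]
gripper_width: 0.081
```

```bash
python3 gap.py
```

```text
board s,z,lat,tilt 89.88222983996663 189.12749493848818 0.5037411249333587 42.48336156956398 n.N 0.0029968571497111258 F [-0.  -0.6 -2.7] 17.425 [-0.72 -0.11  2.02  0.79  0.99 -1.45]
along 17.973863262175104 gap 1.377325768419361
```

>>> step_arm([
  {"travel":[0,1.5,0],"dr":[0,0,0],"grip":0.0},
  {"travel":[0,3,0],"dr":[0,0,0],"grip":0.0},
  {"travel":[0,5,0],"dr":[0,0,0],"grip":0.0},
  {"travel":[0,8,0],"dr":[0,0,0],"grip":0.0},
  {"travel":[0,12,0],"dr":[0,0,0],"grip":0.0},
  {"travel":[0,12,0],"dr":[0,0,0],"grip":0.0},
])

```text
t: 18.18
tool_pos: [0.6137, -0.2275, 0.2208]
ee_rot: [2.4, 0.005, 1.929]
force: [0.5, -0.4, -2.5]
gripper_width: 0.081
```

>>> step_arm([
  {"travel":[0,8,0],"dr":[0,0,0],"grip":0.0},
  {"travel":[0,18,0],"dr":[0,0,0],"grip":0.0},
  {"travel":[0,30,0],"dr":[0,0,0],"grip":0.0},
  {"travel":[0,45,0],"dr":[0,0,0],"grip":0.0},
  {"travel":[0,60,0],"dr":[0,0,0],"grip":0.0},
  {"travel":[0,60,0],"dr":[0,0,0],"grip":0.0},
  {"travel":[0,60,0],"dr":[0,0,0],"grip":0.0},
])

```text
t: 19.05
tool_pos: [0.6549, -0.2116, 0.2609]
ee_rot: [2.4, 0.005, 1.929]
force: [-0.3, -0.9, -2.9]
gripper_width: 0.084
```

```bash
python3 - <<'E'
from wp import *
where()
s=camera("side");crop(s,330,185,160,120,5,"pics/s4.png")
E
```

```text
board s,z,lat,tilt 143.19499940745675 237.8861310174012 0.8811555376958072 42.4705722034655 n.N 0.003717509605901763 F [-0.3 -0.9 -2.9] 19.05 [-0.64 -0.08  1.91  0.74  0.99 -1.31]
```

View pics/s4.png

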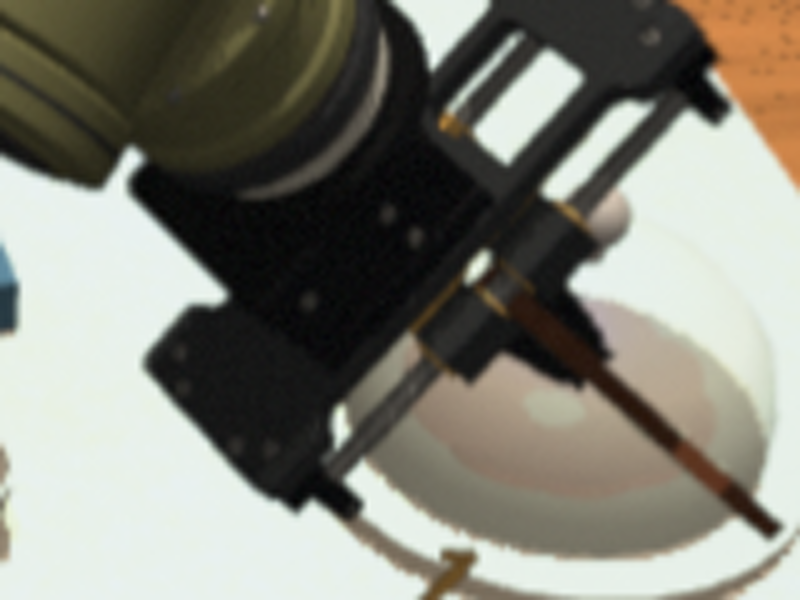

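The plaque is off the hook and held; the hook tip is visible at crop (455,560), well clear of the board. Now I'll carry it to above the slot.

```bash
cat > sl.py <<'E'
from wp import *
SL=np.array([.4975,.191]);SY=6.7
def srel(z_edge,off=(0,0),dy=0,tu=100.2,inh=.001,frm=None):
    y=np.radians(SY+dy);R=Rst(SY+dy);Y=R[:,1];X=R[:,0]
    p=np.array([*SL,z_edge+tu/1e3])-X*inh+Y*off[0]+X*off[1]
    return rel(p,R,frm)
E
python3 - <<'E'
from sl import *
print(srel(.16)); print(onz("top",(306,243),.042),onz("top",(174,143),.13))
E
```

```text
(array([431.3,  -3.6,  -5.2]), array([ 0.7379, -0.0856,  0.2318]))
[ 0.48097963 -0.00517026  0.042     ] [0.70575785 0.28938687 0.13      ]
```

>>> step_arm([
  {"travel":[30,0,-20],"dr":[0.08,-0.01,0.03],"grip":0.0},
  {"travel":[70,0,-30],"dr":[0.18,-0.02,0.06],"grip":0.0},
  {"travel":[120,0,-30],"dr":[0.3,-0.035,0.09],"grip":0.0},
  {"travel":[170,0,-30],"dr":[0.42,-0.05,0.13],"grip":0.0},
  {"travel":[220,0,-25],"dr":[0.54,-0.06,0.17],"grip":0.0},
  {"travel":[270,-1,-20],"dr":[0.65,-0.075,0.2],"grip":0.0},
  {"travel":[320,-2,-15],"dr":[0.738,-0.086,0.232],"grip":0.0},
  {"travel":[370,-3,-10],"dr":[0.738,-0.086,0.232],"grip":0.0},
  {"travel":[410,-3.6,-5],"dr":[0.738,-0.086,0.232],"grip":0.0},
  {"travel":[431,-3.6,-5],"dr":[0.738,-0.086,0.232],"grip":0.0},
  {"travel":[431,-3.6,-5],"dr":[0.738,-0.086,0.232],"grip":0.0},
  {"travel":[431,-3.6,-5],"dr":[0.738,-0.086,0.232],"grip":0.0},
])

```text
t: 20.6
tool_pos: [0.4979, 0.1893, 0.2599]
ee_rot: [-3.141, 0.0, 1.687]
force: [0.2, -0.2, -2.0]
gripper_width: 0.088
```

```bash
python3 - <<'E'
from sl import *
print(state()["force"],state()["t"]); print(srel(.06))
E
```

```text
[ 0.18710686 -0.20148234 -2.03154518] 20.6
(array([ 0.8, -0.2, 99.7]), array([-0.0001,  0.0003, -0.001 ]))
```

>>> step_arm([
  {"travel":[0.8,-0.2,40],"dr":[0,0,0],"grip":0.0},
  {"travel":[0.8,-0.2,80],"dr":[0,0,0],"grip":0.0},
  {"travel":[0.8,-0.2,100],"dr":[0,0,0],"grip":0.0},
  {"travel":[0.8,-0.2,100],"dr":[0,0,0],"grip":0.0},
  {"travel":[0.8,-0.2,100],"dr":[0,0,0],"grip":0.0},
])

```text
t: 21.22
tool_pos: [0.499, 0.1901, 0.1618]
ee_rot: [3.139, -0.0, 1.686]
force: [-0.0, 0.4, -1.7]
gripper_width: 0.083
```

```bash
python3 - <<'E'
from sl import *
s=camera("side");t=camera("top");crop(s,275,165,90,90,6,"pics/s5.png");crop(t,180,190,90,80,7,"pics/t5.png")
p,R,st=cur();print(p,st["force"])
# predicted lower edge corners of board and slot corners in side view
X,Y=R[:,0],R[:,1];c=p+R[:,2]*.1002+X*.001
pts=[c+X*a+Y*b for a in(-.045,.045) for b in(-.004,.004)]
f=lambda q:((q-[275,165]+.5)*6-.5).round(0).tolist()
print("edge",f(proj("side",pts)))
E
```

```text
[0.49901083 0.19031238 0.16214536] [ 0.4496512  -0.03880137 -1.86500497]
edge [[286.0, 387.0], [305.0, 384.0], [237.0, 267.0], [255.0, 265.0]]
```

View pics/s5.png

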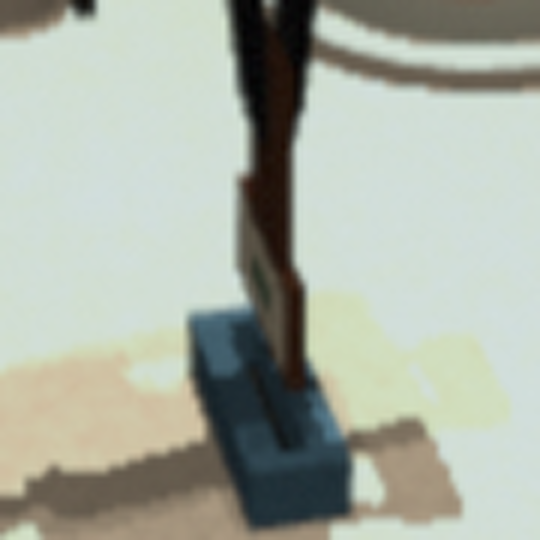

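View pics/t5.png

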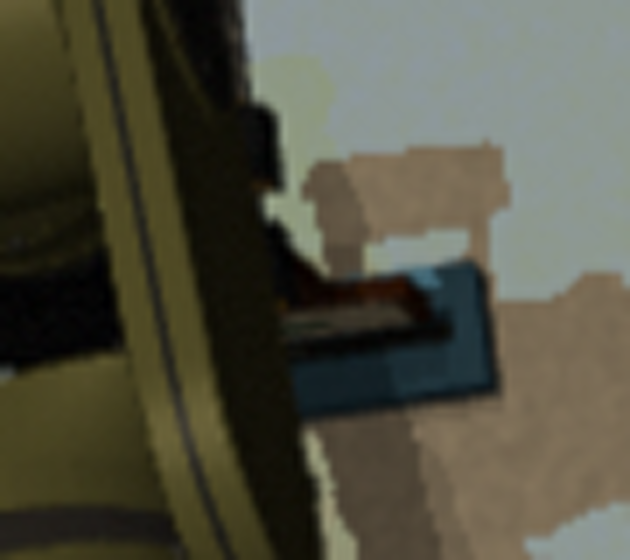

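In the side crop the near lower board corner appears at (287,385), within 2 crop pixels of the prediction, so the grasp model holds. The slot's near end is at about (290,449).

```bash
python3 - <<'E'
from sl import *
for z in(.06,.036,.026,.008,.006): print(z,srel(z))
E
```

```text
0.06 (array([-0.1, -1.4,  1.9]), array([ 0.0035, -0.0003, -0.0012]))
0.036 (array([-0.2, -1.5, 25.9]), array([ 0.0035, -0.0003, -0.0012]))
0.026 (array([-0.2, -1.5, 35.9]), array([ 0.0035, -0.0003, -0.0012]))
0.008 (array([-0.2, -1.6, 53.9]), array([ 0.0035, -0.0003, -0.0012]))
0.006 (array([-0.2, -1.6, 55.9]), array([ 0.0035, -0.0003, -0.0012]))
```

>>> step_arm([
  {"travel":[0,-1.5,5],"dr":[0.0035,0,0],"grip":0.0},
  {"travel":[0,-1.5,14],"dr":[0.0035,0,0],"grip":0.0},
  {"travel":[0,-1.5,22],"dr":[0.0035,0,0],"grip":0.0},
  {"travel":[0,-1.5,24],"dr":[0.0035,0,0],"grip":0.0},
  {"travel":[0,-1.5,24],"dr":[0.0035,0,0],"grip":0.0},
])

```text
t: 21.95
tool_pos: [0.4974, 0.1901, 0.1377]
ee_rot: [-3.141, -0.0, 1.687]
force: [-0.3, -0.3, -2.6]
gripper_width: 0.083
```

```bash
python3 - <<'E'
from sl import *
s=camera("side");t=camera("top");crop(s,295,205,60,60,10,"pics/s6.png");crop(t,200,200,70,60,10,"pics/t6.png")
print(srel(.034),srel(.03),state()["force"])
E
```

```text
(array([-0.2, -0.2,  4.1]), array([ 0.0004, -0.0004, -0.0012])) (array([-0.2, -0.2,  8.1]), array([ 0.0004, -0.0004, -0.0012])) [-0.48743073 -0.36753305 -2.20736744]
```

View pics/s6.png

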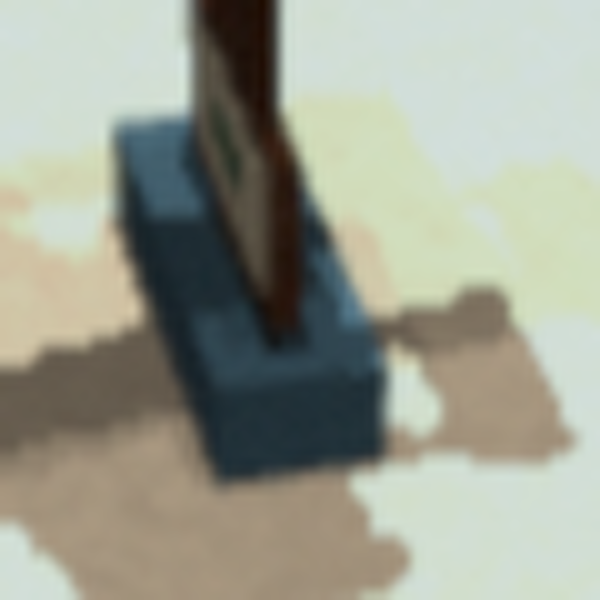

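View pics/t6.png

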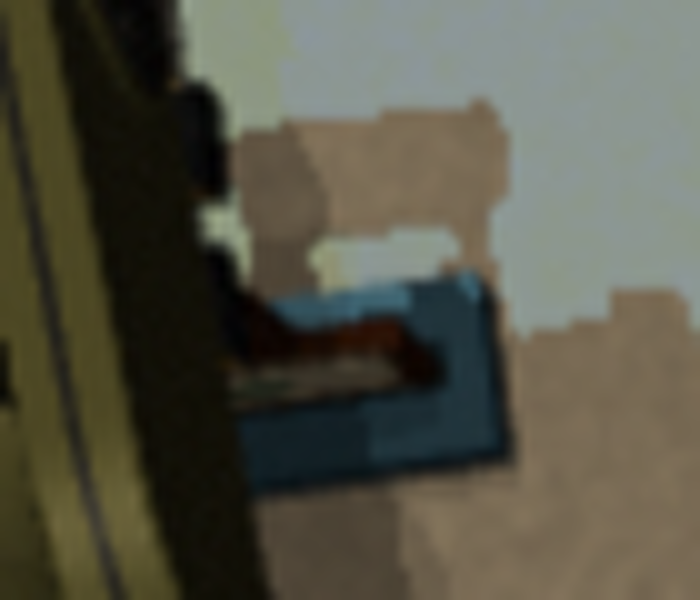

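```bash
python3 - <<'E'
from sl import *
p,R,st=cur();X,Y=R[:,0],R[:,1];c=p+R[:,2]*.1002+X*.001
pts=[c+X*a+Y*b for a in(-.045,.045) for b in(-.004,.004)]
f=lambda n,q:((q-([295,205] if n=="side" else [200,200])+.5)*10-.5).round(0).tolist()
R2=Rst(SY);o=np.array([*SL,.032]); sp=[o+R2[:,0]*a+R2[:,1]*b for a in(-.049,.049) for b in(-.006,.006)]
bp=[o+R2[:,0]*a+R2[:,1]*b for a in(-.059,.059) for b in(-.022,.022)]
for n in("side","top"): print(n,"board",f(n,proj(n,pts)),"\nslot",f(n,proj(n,sp)),"\nblock",f(n,proj(n,bp)))
E
```

```text
side board [[271.0, 323.0], [302.0, 318.0], [190.0, 121.0], [219.0, 117.0]] 
slot [[266.0, 353.0], [313.0, 346.0], [179.0, 133.0], [223.0, 127.0]] 
block [[213.0, 387.0], [385.0, 361.0], [112.0, 120.0], [272.0, 98.0]]
top board [[436.0, 378.0], [432.0, 345.0], [65.0, 429.0], [62.0, 396.0]] 
slot [[458.0, 388.0], [453.0, 339.0], [57.0, 444.0], [52.0, 395.0]] 
block [[507.0, 447.0], [486.0, 269.0], [23.0, 514.0], [4.0, 336.0]]
```

The predicted board, slot and block corners agree with both crops to about 1 px. Lowering with force checks.

>>> step_arm([
  {"travel":[-0.2,-0.2,3],"dr":[0,0,0],"grip":0.0},
  {"travel":[-0.2,-0.2,5],"dr":[0,0,0],"grip":0.0},
  {"travel":[-0.2,-0.2,7],"dr":[0,0,0],"grip":0.0},
  {"travel":[-0.2,-0.2,8.5],"dr":[0,0,0],"grip":0.0},
  {"travel":[-0.2,-0.2,8.5],"dr":[0,0,0],"grip":0.0},
])

```text
t: 22.68
tool_pos: [0.4975, 0.19, 0.1296]
ee_rot: [-3.142, -0.0, 1.687]
force: [-1.0, -0.0, -3.3]
gripper_width: 0.082
```

>>> step_arm([
  {"travel":[0,0,1],"dr":[0,0,0],"grip":0.0},
  {"travel":[0,0,2],"dr":[0,0,0],"grip":0.0},
  {"travel":[0,0,3],"dr":[0,0,0],"grip":0.0},
  {"travel":[0,0,4],"dr":[0,0,0],"grip":0.0},
])

```text
t: 23.18
tool_pos: [0.4975, 0.1899, 0.1255]
ee_rot: [-3.141, -0.0, 1.687]
force: [0.6, -0.1, -1.9]
gripper_width: 0.084
```

>>> step_arm([
  {"travel":[0,0,2],"dr":[0,0,0],"grip":0.0},
  {"travel":[0,0,4],"dr":[0,0,0],"grip":0.0},
  {"travel":[0,0,6],"dr":[0,0,0],"grip":0.0},
  {"travel":[0,0,8],"dr":[0,0,0],"grip":0.0},
  {"travel":[0,0,10],"dr":[0,0,0],"grip":0.0},
])

```text
t: 23.8
tool_pos: [0.4975, 0.1899, 0.1154]
ee_rot: [-3.142, -0.0, 1.687]
force: [0.1, -0.5, -2.5]
gripper_width: 0.081
```

>>> step_arm([
  {"travel":[0,0,2],"dr":[0,0,0],"grip":0.0},
  {"travel":[0,0,4],"dr":[0,0,0],"grip":0.0},
  {"travel":[0,0,6],"dr":[0,0,0],"grip":0.0},
  {"travel":[0,0,7],"dr":[0,0,0],"grip":0.0},
])

```text
t: 24.3
tool_pos: [0.4974, 0.1899, 0.1082]
ee_rot: [-3.141, -0.0, 1.687]
force: [-0.1, -1.1, -1.8]
gripper_width: 0.086
```

>>> step_arm([
  {"travel":[0,0,0.6],"dr":[0,0,0],"grip":0.0},
  {"travel":[0,0,1.2],"dr":[0,0,0],"grip":0.0},
])

```text
t: 24.55
tool_pos: [0.4974, 0.1899, 0.107]
ee_rot: [-3.141, -0.0, 1.687]
force: [0.2, 1.1, -2.6]
gripper_width: 0.082
```

Expected contact is at TCP z ≈ 0.106.

>>> step_arm([
  {"travel":[0,0,0.5],"dr":[0,0,0],"grip":0.0},
  {"travel":[0,0,1.0],"dr":[0,0,0],"grip":0.0},
])

```text
t: 24.8
tool_pos: [0.4975, 0.19, 0.1061]
ee_rot: [-3.141, -0.0, 1.687]
force: [-0.4, 0.4, 0.1]
gripper_width: 0.082
```

>>> step_arm([
  {"travel":[0,0,0.5],"dr":[0,0,0],"grip":0.0},
  {"travel":[0,0,0.7],"dr":[0,0,0],"grip":0.0},
])

```text
t: 25.05
tool_pos: [0.4976, 0.1901, 0.1061]
ee_rot: [-3.142, -0.0, 1.687]
force: [-2.5, 0.5, 3.6]
gripper_width: 0.084
```

The plaque is seated on the floor at the predicted height. Releasing and backing up.

>>> step_arm([
  {"travel":[0,0,-0.2],"dr":[0,0,0],"grip":0.0},
  {"travel":[0,0,-0.2],"dr":[0,0,0],"grip":0.0},
  {"travel":[0,0,-0.2],"dr":[0,0,0],"grip":0.1},
  {"travel":[0,0,-0.2],"dr":[0,0,0],"grip":0.14},
  {"travel":[0,0,-0.2],"dr":[0,0,0],"grip":0.25},
  {"travel":[0,0,-0.2],"dr":[0,0,0],"grip":0.45},
  {"travel":[0,0,-0.2],"dr":[0,0,0],"grip":0.5},
  {"travel":[0,0,-0.2],"dr":[0,0,0],"grip":0.5},
], grip_force=5)

```text
t: 26.05
tool_pos: [0.4976, 0.1901, 0.1063]
ee_rot: [-3.142, -0.0, 1.687]
force: [-0.2, -0.6, 0.4]
gripper_width: 0.479
```

```bash
python3 - <<'E'
from sl import *
s=camera("side");crop(s,275,145,100,120,5,"pics/s7.png");print(state()["force"],state()["gripper_width"])
E
```

```text
[-0.33033927  0.05744376  0.17159349] 0.48732728205843157
```

View pics/s7.png

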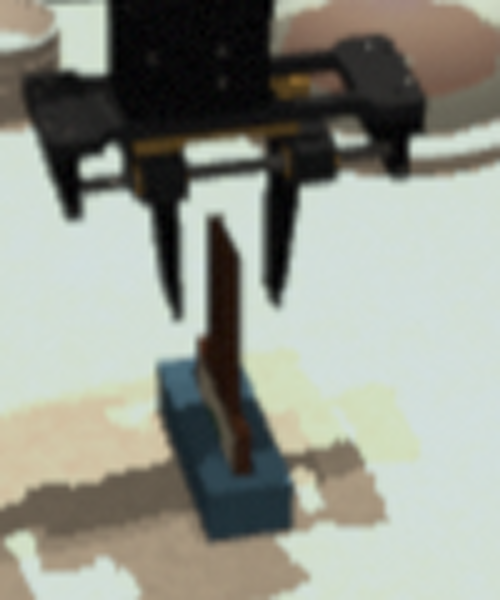

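The plaque stands upright in the slot (near foot at crop 242,470), with both fingers clear of it at (175,310) and (275,300). I'll rise and move off.

>>> step_arm([
  {"travel":[0,0,-20],"dr":[0,0,0],"grip":0.5},
  {"travel":[0,0,-60],"dr":[0,0,0],"grip":0.5},
  {"travel":[0,0,-110],"dr":[0,0,0],"grip":0.5},
  {"travel":[0,0,-150],"dr":[0,0,0],"grip":0.5},
  {"travel":[60,0,-150],"dr":[0,0,0],"grip":0.5},
  {"travel":[120,0,-150],"dr":[0,0,0],"grip":0.5},
  {"travel":[180,0,-150],"dr":[0,0,0],"grip":0.5},
  {"travel":[240,0,-150],"dr":[0,0,0],"grip":0.5},
  {"travel":[260,0,-150],"dr":[0,0,0],"grip":0.5},
  {"travel":[260,0,-150],"dr":[0,0,0],"grip":0.5},
  {"travel":[260,0,-150],"dr":[0,0,0],"grip":0.5},
])

```text
t: 27.48
tool_pos: [0.4681, 0.447, 0.2569]
ee_rot: [3.141, 0.0, 1.685]
force: [0.6, -1.0, 0.2]
gripper_width: 0.503
```

```bash
python3 - <<'E'
from sl import *
s=camera("side");t=camera("top");cv2.imwrite("pics/s8.png",s[:,:,::-1]);cv2.imwrite("pics/t8.png",t[:,:,::-1]);crop(s,295,180,60,80,7,"pics/s8c.png");crop(t,180,190,90,80,7,"pics/t8c.png")
R2=Rst(SY);o=np.array([*SL,.006])
P=[o+R2[:,0]*a+R2[:,1]*b+[0,0,.138] for a in(-.022,.022) for b in(-.004,.004)]
print("pred top corners side",(proj("side",P)-[295,180]+.5)*7-.5,"top",(proj("top",P)-[180,190]+.5)*7-.5)
print(state()["force"],state()["t"])
E
```

```text
pred top corners side [[173.83662119 116.41767623]
 [196.52556408 113.46274081]
 [144.61314675  50.83208313]
 [166.66353689  48.05034111]] top [[317.84298176 292.9260361 ]
 [315.01465564 267.85133996]
 [177.5572993  312.47334802]
 [174.89413687 287.36597615]]
[ 0.15445168 -0.34704891 -0.95281049] 27.575
```

View pics/s8.png

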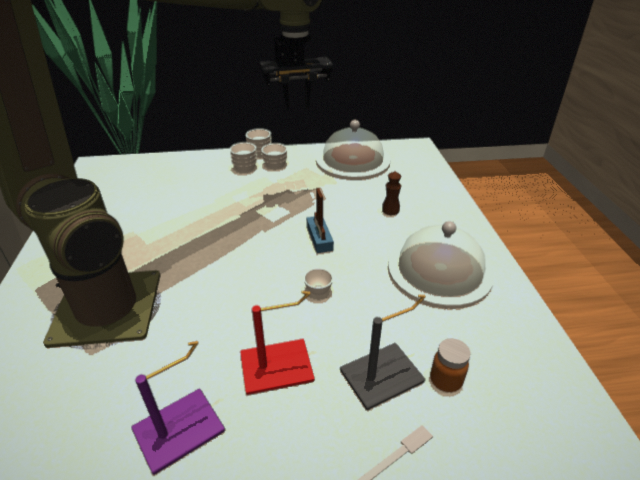

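View pics/s8c.png

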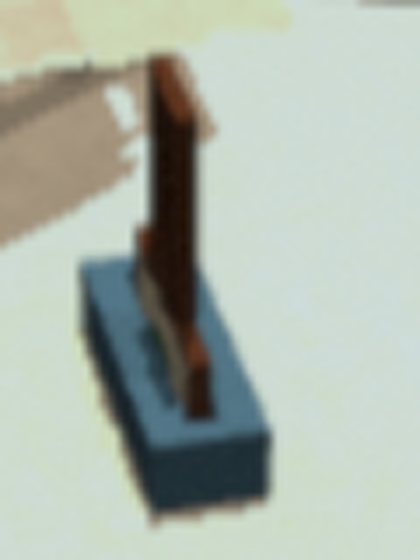

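View pics/t8c.png

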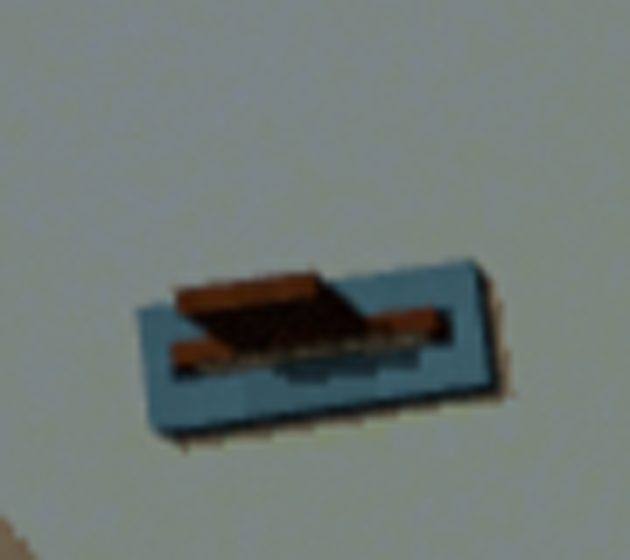

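The plaque stands upright and fully down in the slot: its top corners in the side crop at (173,122), (196,118) and (150,55) are within about 1 px of the prediction for a fully seated board. The bystanders sit at the same pixels as at the start.

```bash
python3 - <<'E'
from rig import *
print(hand_in())
E
```

```text
the job is handed in; nothing more can be done
None
```

The plaque is off the hook and standing upright in the slot of the blue card base, with the gripper open and well clear. I handed it in about 27.6 s into the 72 s allowed; no verdict is reported.

- **Unhooking:** I gripped the plaque above the eye and felt for the bar at four points. That put the hook's bend at about 2.5° down. I tilted the board 42.5° and slid it off along the bar, leaving about 1.5 mm of gap. No force showed while the barb passed through the eye. While feeling for the bar I pressed about 3 N at most beyond the plaque's weight (limit 12 N).
- **Placing:** The plaque touched the slot floor at the height I had predicted, about 0.106 m at the finger tips. After release, its top corners in the side view were within about 1 pixel of where a fully seated, upright board should be.
- **Bystanders:** In the last side picture the cloche, ramekin, mill and jar look unmoved. I judged this by eye.
- **Disagreements:** The camera put the hook's bend at about 3.5° down and touch at about 2.2°, so I used 2.5°. Just above the slot, the board's lower edge looked about 1.5 pixels lower than predicted. I put that down to the dark slot behind it, and the insertion met no resistance.

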